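# Show the yellow-capped sample to the code reader on its ratchet lift

## Task

Pull the ratchet lift with the yellow knob up, tooth by tooth, until it stands on one of its two highest teeth and its tube is before the reader; let go, draw the hand clear and leave it standing there for two seconds to be read. Then press its yellow release tab down and keep it down until the lift has sunk fully home, and let go of the tab. Leave the lift with the blue knob as it is.

Things in the scene. Friction and masses are not known exactly. Their poses are not given: they have to be found in the camera images.
- yellow_knob (a point): centre of the yellow upright round knob (32 mm diameter, 36 mm tall) topping the yellow lift's toothed rail, its highest part; 210 mm above the table when home. It slides only straight up and down; pulling takes up to 10 N at 50 mm/s. Axes are the fixed stand's (yaw within 0.35 rad): release tab on the +y side, yellow-capped tube, which rides along, on the -y side with a white reader beside it
- yellow_lift (a joint): height of the yellow rail above its lowest position, m: 0 is home, upper stop 0.092. A sprung pawl slips over the teeth as the rail rises and catches under one when it sinks: let go, it stays at about 0.016, 0.032, 0.048, 0.064 or 0.080 (the two highest teeth are 0.064 and 0.080), whichever is next below. It starts home or on one of the lowest teeth
- yellow_release (a point): top centre of the yellow lift's release tab, a 34 mm square yellow pad 115 mm from the knob's axis, untouched 95 mm above the table. Pressing it down (2 to 5 N) swings the pawl out of the teeth, surely at 26 mm of travel, stop at 36 mm; while held down, the rail sinks damped by its weight, top to home in about 1 s; let go, it springs back and the pawl catches wherever the rail is
- blue_knob (a point): centre of the knob of the other lift, same build and size but with blue knob, tab and tube cap; not to be moved. The two lifts stand either way round, left or right

How it is judged:
By the outcome, as a careful person would: the job done as asked, in the order asked, and still so for the second after the job is handed in, with the robot touching nothing.
It also fails if it takes over 43 s, if anything falls off the work surface, if the arm or the gripper's body presses on something with over 40 N, if the wrist force passes 120 N, or if a joint passes its speed limit or range.

## Robot

A 7-joint arm with a two-finger parallel gripper is mounted at the origin on the work surface. World frame = base frame: x ahead of the robot, y to its left, z up, the work surface at z = 0. Lengths are in m, angles in rad, forces in N, time in s.
With the tool pointing down it reaches from about 0.4 to 0.85 m from the base axis. Payload 4.5 kg.
Tool frame: the origin (TCP) lies at the centre of the arm's flange, where the gripper is bolted on; the fingertips stand nose_length ahead of it and the grasp point (between the pads) lies 147 mm ahead of it (nose_length is the distance from the TCP to the fingertips, in m); z points along the fingers, y is the line along which they close (so a half turn about z gives the same grasp; the last joint's range is limited). The gripper opens to 88 mm and grips with 3 to 60 N. Pads are 18 mm wide; open, the fingers measure 123 mm over their backs; the gripper's body (75 mm by 187 mm) begins 45 mm behind the grasp point.
Start: joints at [-1.194, 0.689, -0.195, 1.565, 0.157, 0.902, -0.215], TCP at [0.21, 0.589, 0.405] pointing down, gripper open.
Joint ranges: [-3.01, 3.01], [-0.46, 2.08], [-1.47, 1.51], [0.13, 2.56], [-1, 4.14], [0.04, 2.09], [-2.66, 2.66]. Speed limits (rad/s): [2.57, 2.57, 3.14, 3.14, 3.14, 3.14, 3.14].

## Interface

Orientations are given as a unit quaternion [x, y, z, w].
In Python, from plant import * gives the robot as it stands.
- The arm moves only by the tool play_rows, never from a script. Its argument "rows" is a list that holds one entry, the list of rows, each a list of 6 numbers: the shift along the tool's x, y, z normalised to -1 to 1, where 1 is 0.5 m, then the turn, a rotation vector about the tool's x, y, z normalised to -1 to 1, where 1 is 0.5 rad. A call has 1 to 20 rows; each row is the pose to reach, as a shift and turn from the pose commanded when the call began, along the tool's axes at that moment; what a row does not reach only later rows make up. A row lasts 1/12 s, in which the tool goes at most 41.7 mm and 7.16 degrees, less where a joint would pass 70% of its speed; a pose out of reach is approached as far as the arm can. A call with a number of a shift or a turn outside -1 to 1 is refused whole. A call with a gripper value outside its range is refused whole. "claw" is the closure, from 0 (fully open) to 1 (shut), set as the call begins (left out, the last holds). The fingers move at their own pace and stop on an object; "squeeze" is the grip in N (left out, the last holds). Time passes only in rows, so rows that repeat a pose let the fingers close. It gives the time, the measured TCP pose, the force, the opening and the grip force at its end, in the units of the state.
- get_state(): the state, without advancing time (a new reading comes with each control period).
- snapshot(name): name is "side" or "top" or "wrist"; returns a dict with "pixels" (480x640x3 uint8, blue, green, red), "camera_matrix" (3x3 intrinsics, pixels), "world_to_cam" (4x4, takes a point from world to camera coordinates); the wrist camera has in their place "mount" (4x4, takes a point from camera to tool coordinates, whose origin is the TCP and whose axes are the flange's). Camera axes: x right, y down, z forward; pixel columns grow to the right and rows downward; lengths in m; the calibration is good to about 2 mm. The wrist camera is an equidistant fisheye: a pixel r from the principal point sees the ray r / f radians off the axis. A picture is of the moment at which its call begins: read the wrist's pose just before it. There is no depth.
- finish_job(): hands the job in; it is judged then, once.
The state is a dict: "clock": time; "q": joint angles; "qd": joint speeds; "joint_torque": joint torques, N m; "tool_pos": TCP position; "eef_rot": TCP orientation; "contact_force": force on the tool from outside, world axes, zero at the start; "moment": the same for the moment, N m; "opening": opening from 0.0 (shut) to 1.0 (fully open); "finger_force": force on a finger pad.
Only numpy, scipy, OpenCV 4.12 (cv2) and the standard library are available. Lean on these libraries where they do the work, as an engineer would, in place of code of your own. Each camera call takes 0.05 s, during which the arm holds its last target. There are 200 camera calls.

## Working session

There is one attempt and no reset: what is moved stays moved. The work goes in short steps, Python scripts to look and compute and a tool call to move; the robot and the scene stay as the last step left them, time stands still between calls to the robot, and variables do not carry over. Pictures are saved under pics/ and viewed, at most 10 in all, crops included, and the job is handed in when it is done.

Besides the shell and the picture viewer there is one more tool, called after "Emit:" as name(argument=value, ...) on one line, values as JSON. play_rows: Moves the arm, as the interface text tells. Its arguments: {"type":"object","properties":{"rows":{"type":"array"},"claw":{"type":"number"},"squeeze":{"type":"number"}},"required":["rows"]}

```bash
mkdir -p pics; ls
python3 - <<'E'
from plant import *
import cv2
s=get_state()
print({k:s[k] for k in ('clock','tool_pos','eef_rot','opening','contact_force')})
try: print(nose_length)
except Exception as e: print(e)
for n in("side","top"):
    d=snapshot(n); cv2.imwrite(f"pics/{n}0.png",d["pixels"])
    print(d["camera_matrix"],d["world_to_cam"])
E
```

```text
pics
{'clock': 0.0, 'tool_pos': array([0.21002548, 0.58830099, 0.40387912]), 'eef_rot': array([ 1.70531132e-01,  9.85351825e-01, -9.51910554e-04, -8.41898309e-05]), 'opening': 1.0063304258718242, 'contact_force': array([-0.05496003, -0.73723797, -0.43560014])}
0.166
[[567.82574877   0.         313.73619906]
 [  0.         567.82574877 233.855042  ]
 [  0.           0.           1.        ]] [[ 0.82160772 -0.56990792  0.01287286 -0.44579399]
 [-0.35701534 -0.53203338 -0.76777636  0.32013377]
 [ 0.44441062  0.62621517 -0.6405886   0.8214449 ]
 [ 0.          0.          0.          1.        ]]
[[596.22734512   0.         319.82552724]
 [  0.         596.22734512 236.16268543]
 [  0.           0.           1.        ]] [[-0.01750258 -0.99976279  0.01296235  0.01997065]
 [-0.99664789  0.0164089  -0.08014818  0.53372298]
 [ 0.07991647 -0.0143217  -0.99669867  1.32896815]
 [ 0.          0.          0.          1.        ]]
```

View pics/side0.png

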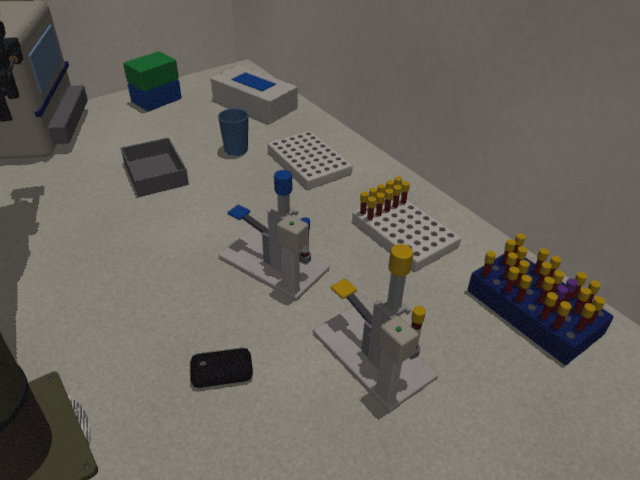

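View pics/top0.png

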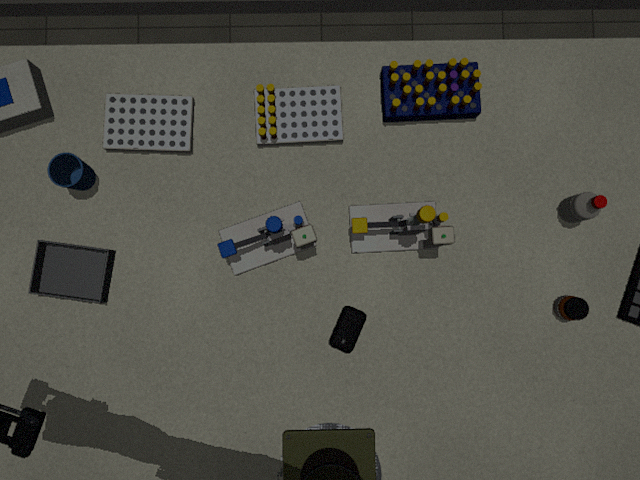

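The side view shows the yellow knob at about (401,260), its tab at (344,289) and the reader head at (400,335). In the top view the knob is at (427,214), the tab at (360,226) and the reader at (442,236). Blue is the left lift. Next I triangulate these.

```bash
cat > h.py <<'E'
import numpy as np,cv2
from plant import *
def ray(d,p):
    W=d["world_to_cam"];R,t=W[:3,:3],W[:3,3]
    v=R.T@np.linalg.solve(d["camera_matrix"],[p[0],p[1],1.]);return -R.T@t,v
def plane(d,p,z):
    o,v=ray(d,p);return o+v*(z-o[2])/v[2]
def tri(d1,p1,d2,p2):
    o1,v1=ray(d1,p1);o2,v2=ray(d2,p2)
    s=np.linalg.lstsq(np.c_[v1,-v2],o2-o1,rcond=None)[0]
    a,b=o1+s[0]*v1,o2+s[1]*v2;return (a+b)/2,np.linalg.norm(a-b)
def blobs(d,lo=(20,120,60),hi=(35,255,255),amin=25):
    m=cv2.inRange(cv2.cvtColor(d["pixels"],cv2.COLOR_BGR2HSV),lo,hi)
    n,l,s,c=cv2.connectedComponentsWithStats(m)
    return [(c[i].round(1),s[i]) for i in range(1,n) if s[i][4]>=amin]
E
python3 - <<'E'
from h import *
np.set_printoptions(precision=4,suppress=True)
a=snapshot("side");b=snapshot("top")
for n,d,box in(("side",a,(320,240,440,340)),("top",b,(340,190,460,250))):
    for c,s in blobs(d,(18,120,60)):
        if box[0]<c[0]<box[2] and box[1]<c[1]<box[3]: print(n,c,s)
print('tab',tri(a,(344,289),b,(360,226)),plane(a,(344,289),.095),plane(b,(360,226),.095))
print('knob top',tri(a,(401,249),b,(427,213)))
print('cap',tri(a,(418.5,311),b,(443,217)))
print('reader LED',tri(a,(398,328),b,(444,236.5)))
im=np.vstack([np.hstack([cv2.resize(a["pixels"][235:405,310:445],None,fx=3,fy=3)])])
im2=cv2.resize(b["pixels"][190:265,340:465],None,fx=3,fy=3)
o=np.zeros((510,785,3),np.uint8);o[:510,:405]=im;o[:225,408:783]=im2
cv2.imwrite("pics/crop.png",o)
E
```

```text
side [400.5 259.6] [389 244  24  32 636]
side [343.4 288.2] [331 279  26  20 301]
side [418.3 314.3] [412 306  14  18 201]
top [427.1 213.1] [419 205  17  17 212]
top [443.3 216.2] [439 212  10   9  67]
top [359.2 225.2] [352 218  16  16 239]
tab (array([ 0.5497, -0.0754,  0.0921]), np.float64(0.0021850533233278673)) [ 0.5489 -0.0781  0.095 ] [ 0.5485 -0.0746  0.095 ]
knob top (array([ 0.5551, -0.1871,  0.2612]), np.float64(0.0003931231732396718))
cap (array([ 0.5566, -0.2356,  0.1786]), np.float64(0.001545863991007496))
reader LED (array([ 0.5176, -0.2381,  0.1698]), np.float64(0.0008645679183969095))
```

View pics/crop.png

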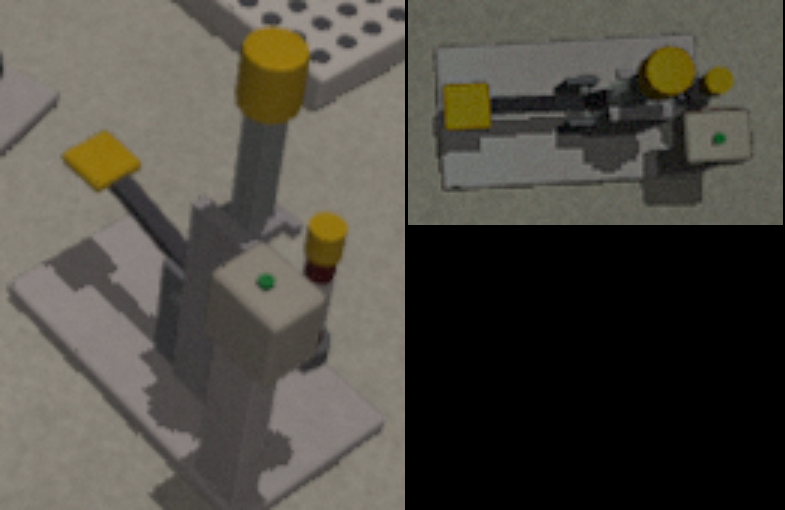

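Knob centre is at about z 0.243, so the lift stands on tooth 0.032, and the tab is at z≈0.092 (expected 0.095). I'll raise the arm, then cross over while turning the hand so the fingers close along x.

Emit:
play_rows(rows=[[[0, 0, -0.1, 0, 0, 0.2], [0, 0, -0.2, 0, 0, 0.4], [-0.1, -0.1, -0.2, 0, 0, 0.6], [-0.15, -0.16, -0.2, 0, 0, 0.8], [-0.2, -0.21, -0.2, 0, 0, 1], [-0.25, -0.26, -0.2, 0, 0, 1], [-0.3, -0.32, -0.2, 0, 0, 1], [-0.35, -0.37, -0.2, 0, 0, 1], [-0.4, -0.42, -0.2, 0, 0, 1], [-0.45, -0.48, -0.2, 0, 0, 1], [-0.5, -0.53, -0.2, 0, 0, 1], [-0.55, -0.58, -0.2, 0, 0, 1], [-0.58, -0.62, -0.2, 0, 0, 1]]], claw=0)

```text
clock: 1.28
tool_pos: [0.3802, 0.1961, 0.5048]
eef_rot: [0.411, 0.912, -0.0, 0.001]
contact_force: [1.0, 0.8, -0.1]
opening: 1.001
finger_force: 0.0
```

```bash
cat >> h.py <<'E'
from scipy.spatial.transform import Rotation as Ro
def rel(p,yaw=None):
    s=get_state();R=Ro.from_quat(s["eef_rot"]);np.set_printoptions(precision=3,suppress=True)
    print('t',round(s["clock"],2),'pos',s["tool_pos"],'F',s["contact_force"],'op',round(s["opening"],3),'ff',s["finger_force"])
    print('shift/0.5',R.inv().apply(np.array(p)-s["tool_pos"])/.5)
    T=Ro.from_matrix(np.array([[0,1,0],[1,0,0],[0,0,-1.]]))
    print('turn/0.5',(R.inv()*T).as_rotvec()/.5)
E
python3 -c "
from h import *
rel([.555,-.187,.48]);print(snapshot('wrist')['mount'])"
```

```text
t 1.28 pos [0.38  0.196 0.505] F [ 0.963  0.753 -0.071] op 1.001 ff 0.0
shift/0.5 [-0.805 -0.246  0.051]
turn/0.5 [0.001 0.002 1.449]
[[ 0.001 -0.958 -0.285  0.074]
 [ 1.    -0.     0.002  0.   ]
 [-0.002 -0.285  0.958  0.02 ]
 [ 0.     0.     0.     1.   ]]
```

Run:
```python
from h import *
np.set_printoptions(precision=3,suppress=True)
a=cv2.imread("pics/side0.png");b=cv2.imread("pics/top0.png")
A=snapshot("side");B=snapshot("top");A["pixels"]=a;B["pixels"]=b
for n,d,box in(("side",A,(220,160,330,260)),("top",B,(210,200,320,270))):
    for c,s in blobs(d,(100,130,50),(125,255,255)):
        if box[0]<c[0]<box[2] and box[1]<c[1]<box[3]: print(n,c,s)
print('knobtop',tri(A,(283,177),B,(274,224.5)))
print('reader',tri(A,(292,224),B,(304,237)))
print('cap',tri(A,(305.5,221),B,(298.5,220)))
print('tab',tri(A,(238.5,212),B,(227.5,248)))
rel([.555,-.187,.48])
```

```text
side [283.  182.2] [275 170  17  26 385]
side [238.5 211.9] [228 205  22  15 181]
side [305.9 220.2] [301 218   9   8  36]
top [273.2 223.6] [266 216  16  16 192]
top [298.  219.7] [294 216   9   9  59]
top [226.8 248.1] [218 239  18  19 228]
knobtop (array([0.543, 0.101, 0.223]), np.float64(0.0024800690755167817))
reader (array([0.523, 0.044, 0.165]), np.float64(0.003683073699682977))
cap (array([0.559, 0.055, 0.148]), np.float64(0.0028208372245532233))
tab (array([0.506, 0.21 , 0.092]), np.float64(4.322384274004999e-05))
t 1.43 pos [0.379 0.197 0.505] F [-0.431  0.544 -0.002] op 1.002 ff 0.0
shift/0.5 [-0.809 -0.246  0.05 ]
turn/0.5 [-0.     0.001  1.446]
```

Emit:
play_rows(rows=[[[-0.07, -0.02, 0, 0, 0, 0.2], [-0.14, -0.04, 0, 0, 0, 0.4], [-0.21, -0.06, 0, 0, 0, 0.6], [-0.28, -0.08, 0, 0, 0, 0.8], [-0.35, -0.105, 0, 0, 0, 1], [-0.42, -0.13, 0, 0, 0, 1], [-0.49, -0.15, 0, 0, 0, 1], [-0.56, -0.17, 0.02, 0, 0, 1], [-0.63, -0.19, 0.03, 0, 0, 1], [-0.7, -0.21, 0.04, 0, 0, 1], [-0.77, -0.235, 0.05, 0, 0, 1], [-0.81, -0.246, 0.05, 0, 0, 1], [-0.81, -0.246, 0.05, 0, 0, 1]]])

```text
clock: 2.52
tool_pos: [0.558, -0.1885, 0.4788]
eef_rot: [0.624, 0.782, -0.001, 0.001]
contact_force: [0.5, -1.1, 1.2]
opening: 1.001
finger_force: 0.0
```

Emit:
play_rows(rows=[[[0, 0, 0, 0, 0, 0.2], [0, 0, 0, 0, 0, 0.446], [0, 0, 0, 0, 0, 0.446], [0, 0, 0, 0, 0, 0.446]]])

```text
clock: 2.85
tool_pos: [0.5572, -0.1829, 0.4795]
eef_rot: [0.703, 0.711, 0.0, -0.0]
contact_force: [0.5, -0.0, 0.3]
opening: 0.999
finger_force: 0.0
```

Run:
```python
from h import *
rel([.555,-.187,.39])
s=get_state();w=snapshot("wrist");K=w["camera_matrix"];M=w["mount"]
R=Ro.from_quat(s["eef_rot"]).as_matrix();cv2.imwrite("pics/w1.png",w["pixels"])
for c,st in blobs(w,(18,120,60),amin=300):
    v=np.array([c[0]-K[0,2],c[1]-K[1,2]])/K[0,0];r=np.hypot(*v)
    d=np.r_[v/r*np.sin(r),np.cos(r)];d=R@M[:3,:3]@d;o=s["tool_pos"]+R@M[:3,3]
    print(c,st,[(o+d*(z-o[2])/d[2]) for z in(.095,.243,.26)])
```

```text
t 2.85 pos [ 0.557 -0.183  0.479] F [ 0.482 -0.046  0.276] op 0.999 ff 0.0
shift/0.5 [-0.008 -0.004  0.179]
turn/0.5 [-0.    -0.002  0.022]
[305.5  92.3] [ 289   76   34   34 1129] [array([ 0.552, -0.072,  0.095]), array([ 0.554, -0.087,  0.243]), array([ 0.554, -0.089,  0.26 ])]
[582.3 190.2] [566 182  34  17 417] [array([ 0.887, -0.155,  0.095]), array([ 0.753, -0.136,  0.243]), array([ 0.737, -0.134,  0.26 ])]
[563.2 210.6] [546 203  35  17 437] [array([ 0.859, -0.181,  0.095]), array([ 0.736, -0.152,  0.243]), array([ 0.722, -0.148,  0.26 ])]
[543.2 231.8] [525 224  37  17 469] [array([ 0.833, -0.208,  0.095]), array([ 0.721, -0.168,  0.243]), array([ 0.708, -0.163,  0.26 ])]
[307.8 261.2] [ 282  228   53   69 2664] [array([ 0.556, -0.244,  0.095]), array([ 0.556, -0.189,  0.243]), array([ 0.556, -0.183,  0.26 ])]
[573.4 250.7] [558 243  32  17 395] [array([ 0.889, -0.232,  0.095]), array([ 0.754, -0.182,  0.243]), array([ 0.739, -0.176,  0.26 ])]
[553.5 271.2] [537 263  34  18 419] [array([ 0.862, -0.259,  0.095]), array([ 0.738, -0.198,  0.243]), array([ 0.724, -0.191,  0.26 ])]
[526.8 355.6] [514 326  19  57 305] [array([ 0.855, -0.382,  0.095]), array([ 0.734, -0.271,  0.243]), array([ 0.72 , -0.258,  0.26 ])]
[539.9 396.8] [459 379 141  37 968] [array([ 0.91 , -0.467,  0.095]), array([ 0.766, -0.321,  0.243]), array([ 0.75 , -0.305,  0.26 ])]
```

View pics/w1.png

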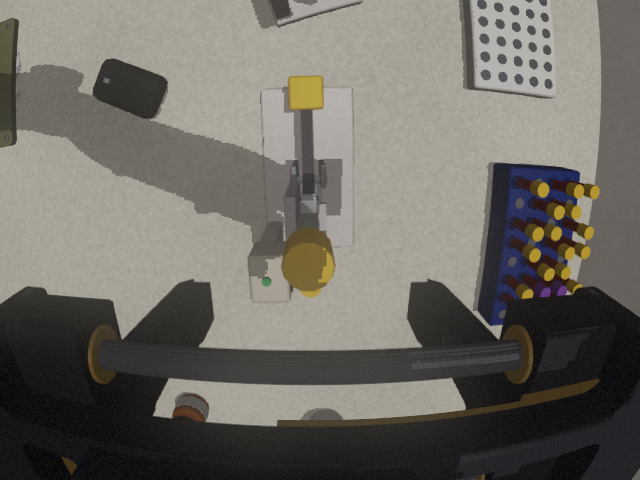

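The wrist view shows the knob at (308,261) between the open fingers and the tab at (305,92). Both agree with the earlier positions: knob (0.556,−0.188), tab (0.551,−0.073). Descend and grip.

Emit:
play_rows(rows=[[[-0.01, -0.004, 0.05, 0, 0, 0.02], [-0.01, -0.004, 0.1, 0, 0, 0.02], [-0.01, -0.004, 0.14, 0, 0, 0.02], [-0.01, -0.004, 0.17, 0, 0, 0.02], [-0.01, -0.004, 0.176, 0, 0, 0.02], [-0.01, -0.004, 0.176, 0, 0, 0.02], [-0.01, -0.004, 0.176, 0, 0, 0.02]]])

```text
clock: 3.48
tool_pos: [0.5551, -0.1898, 0.3925]
eef_rot: [0.708, 0.706, 0.0, 0.0]
contact_force: [-0.1, -0.7, 0.8]
opening: 0.999
finger_force: 0.0
```

Emit:
play_rows(rows=[[[0, 0, 0, 0, 0, 0], [0, 0, 0, 0, 0, 0], [0, 0, 0, 0, 0, 0], [0, 0, 0, 0, 0, 0], [0, 0, 0, 0, 0, 0], [0, 0, 0, 0, 0, 0], [0, 0, 0, 0, 0, 0], [0, 0, 0, 0, 0, 0], [0, 0, 0, 0, 0, 0], [0, 0, 0, 0, 0, 0]]], claw=1, squeeze=35)

```text
clock: 4.32
tool_pos: [0.5555, -0.1899, 0.3917]
eef_rot: [0.709, 0.705, 0.001, 0.001]
contact_force: [3.6, -0.3, -2.4]
opening: 0.348
finger_force: 35.0
```

Emit:
play_rows(rows=[[[0, 0, -0.008, 0, 0, 0], [0, 0, -0.016, 0, 0, 0], [0, 0, -0.024, 0, 0, 0], [0, 0, -0.032, 0, 0, 0], [0, 0, -0.04, 0, 0, 0], [0, 0, -0.048, 0, 0, 0], [0, 0, -0.056, 0, 0, 0], [0, 0, -0.064, 0, 0, 0], [0, 0, -0.072, 0, 0, 0], [0, 0, -0.08, 0, 0, 0], [0, 0, -0.084, 0, 0, 0], [0, 0, -0.084, 0, 0, 0], [0, 0, -0.084, 0, 0, 0]]])

```text
clock: 5.4
tool_pos: [0.5555, -0.1899, 0.4331]
eef_rot: [0.709, 0.706, 0.0, 0.001]
contact_force: [6.1, -0.2, -7.8]
opening: 0.355
finger_force: 35.0
```

Run:
```python
from h import *
rel([.555,-.187,.39])
a=snapshot("side")
for c,s in blobs(a,(18,120,60)):
    if 320<c[0]<440 and 200<c[1]<340:
        print(c,s)
W=a["world_to_cam"]
for h in (0,.016,.032,.048,.064,.072,.080,.088):   # cap predicted from cap at .032
    p=a["camera_matrix"]@(W@[.5566,-.2356,.1786+h-.032,1])[:3];print(h,p[:2]/p[2])
```

```text
t 5.4 pos [ 0.556 -0.19   0.433] F [ 6.134 -0.228 -7.807] op 0.355 ff 35.00261468812823
shift/0.5 [ 0.006 -0.001  0.086]
turn/0.5 [ 0.003  0.001 -0.009]
[436.4 203.2] [432 199   8  11  30]
[399.3 210. ] [392 206  16   8  26]
[395.3 222.5] [390 218   9  11  29]
[408.  240.3] [400 226  17  28 348]
[342.7 290.8] [330 282  26  19 287]
[422.1 294.1] [416 285  14  19 214]
0 [415.084 325.965]
0.016 [416.499 318.584]
0.032 [417.949 311.015]
0.048 [419.437 303.251]
0.064 [420.963 295.285]
0.072 [421.741 291.224]
0.08 [422.53  287.109]
0.088 [423.329 282.939]
```

The rail is at about 0.072: the cap moved 20 px, matching the prediction. I lower it gently onto tooth 0.064, open, and draw clear upward.

Emit:
play_rows(rows=[[[0, 0, 0.004, 0, 0, 0], [0, 0, 0.008, 0, 0, 0], [0, 0, 0.012, 0, 0, 0], [0, 0, 0.014, 0, 0, 0], [0, 0, 0.014, 0, 0, 0]]])

```text
clock: 5.87
tool_pos: [0.5555, -0.1899, 0.4265]
eef_rot: [0.709, 0.705, 0.001, 0.001]
contact_force: [5.7, -0.6, -5.4]
opening: 0.355
finger_force: 35.0
```

Emit:
play_rows(rows=[[[0, 0, 0, 0, 0, 0], [0, 0, 0, 0, 0, 0], [0, 0, 0, 0, 0, 0], [0, 0, 0, 0, 0, 0], [0, 0, 0, 0, 0, 0], [0, 0, 0, 0, 0, 0], [0, 0, 0, 0, 0, 0], [0, 0, 0, 0, 0, 0]]], claw=0)

```text
clock: 6.53
tool_pos: [0.5546, -0.19, 0.4267]
eef_rot: [0.709, 0.705, 0.0, -0.0]
contact_force: [-0.1, 0.7, -0.9]
opening: 0.933
finger_force: 0.0
```

Emit:
play_rows(rows=[[[0, 0, -0.04, 0, 0, 0], [0, 0, -0.08, 0, 0, 0], [0, 0, -0.12, 0, 0, 0], [0, 0, -0.16, 0, 0, 0], [0, 0, -0.2, 0, 0, 0], [0, 0, -0.2, 0, 0, 0]]])

```text
clock: 7.03
tool_pos: [0.5553, -0.1906, 0.5307]
eef_rot: [0.709, 0.705, 0.002, 0.003]
contact_force: [0.3, -1.1, 0.2]
opening: 0.996
finger_force: 0.0
```

Run:
```python
from h import *
rel([.550,-.073,.30])
a=snapshot("side")
for c,s in blobs(a,(18,120,60)):
    if 320<c[0]<440 and 200<c[1]<340: print(c,s)
```

```text
t 7.03 pos [ 0.555 -0.191  0.531] F [ 0.295 -1.116  0.21 ] op 0.996 ff 0.0
shift/0.5 [ 0.236 -0.015  0.461]
turn/0.5 [ 0.015  0.004 -0.01 ]
[403.  242.5] [391 227  25  33 671]
[343.4 288.2] [331 279  26  20 302]
[421.2 298.8] [415 290  14  19 210]
```

The cap confirms tooth 0.064 (15.5 px of travel). Now I wait with the hand clear, high above the tab, and close the fingers.

Emit:
play_rows(rows=[[[0.06, 0, 0, 0, 0, 0], [0.12, -0.01, 0, 0.01, 0, 0], [0.18, -0.015, 0, 0.015, 0, 0], [0.236, -0.015, 0, 0.015, 0, -0.01], [0.236, -0.015, 0, 0.015, 0, -0.01], [0.236, -0.015, 0, 0.015, 0, -0.01], [0.236, -0.015, 0, 0.015, 0, -0.01], [0.236, -0.015, 0, 0.015, 0, -0.01], [0.236, -0.015, 0, 0.015, 0, -0.01], [0.236, -0.015, 0, 0.015, 0, -0.01], [0.236, -0.015, 0, 0.015, 0, -0.01], [0.236, -0.015, 0, 0.015, 0, -0.01], [0.236, -0.015, 0, 0.015, 0, -0.01], [0.236, -0.015, 0, 0.015, 0, -0.01], [0.236, -0.015, 0, 0.015, 0, -0.01], [0.236, -0.015, 0, 0.015, 0, -0.01], [0.236, -0.015, 0, 0.015, 0, -0.01], [0.236, -0.015, 0, 0.015, 0, -0.01], [0.236, -0.015, 0, 0.015, 0, -0.01], [0.236, -0.015, 0, 0.015, 0, -0.01]]], claw=1, squeeze=10)

```text
clock: 8.75
tool_pos: [0.5478, -0.0719, 0.5267]
eef_rot: [0.707, 0.707, -0.003, -0.003]
contact_force: [0.3, 0.4, -1.0]
opening: 0.006
finger_force: 0.0
```

Emit:
play_rows(rows=[[[0, 0, 0, 0, 0, 0], [0, 0, 0, 0, 0, 0], [0, 0, 0, 0, 0, 0], [0, 0, 0, 0, 0, 0], [0, 0, 0, 0, 0, 0], [0, 0, 0, 0, 0, 0], [0, 0, 0, 0, 0, 0], [0, 0, 0, 0, 0, 0], [0, 0, 0, 0, 0, 0], [0, 0, 0, 0, 0, 0], [0, 0, 0, 0, 0, 0], [0, 0, 0, 0, 0, 0], [0, 0, 0, 0, 0, 0], [0, 0, 0, 0, 0, 0], [0, 0, 0, 0, 0, 0], [0, 0, 0, 0, 0, 0], [0, 0, 0, 0, 0, 0], [0, 0, 0, 0, 0, 0], [0, 0, 0, 0, 0, 0], [0, 0, 0, 0, 0, 0]]])

```text
clock: 10.42
tool_pos: [0.5478, -0.0719, 0.5267]
eef_rot: [0.707, 0.707, -0.003, -0.003]
contact_force: [-0.1, 0.1, -0.2]
opening: 0.002
finger_force: 0.0
```

```bash
python3 -c "
from h import *
rel([.550,-.073,.275]);rel([.55,-.073,.23])"
```

```text
t 10.42 pos [ 0.548 -0.072  0.527] F [-0.114  0.107 -0.195] op 0.002 ff 0.0
shift/0.5 [-0.002  0.008  0.503]
turn/0.5 [-0.015 -0.     0.   ]
t 10.42 pos [ 0.548 -0.072  0.527] F [-0.114  0.107 -0.195] op 0.002 ff 0.0
shift/0.5 [-0.002  0.009  0.593]
turn/0.5 [-0.015 -0.     0.   ]
```

Emit:
play_rows(rows=[[[0, 0.005, 0.06, -0.015, 0, 0], [0, 0.005, 0.12, -0.015, 0, 0], [0, 0.005, 0.18, -0.015, 0, 0], [0, 0.005, 0.24, -0.015, 0, 0], [0, 0.005, 0.3, -0.015, 0, 0], [0, 0.005, 0.35, -0.015, 0, 0], [0, 0.005, 0.4, -0.015, 0, 0], [0, 0.005, 0.44, -0.015, 0, 0], [0, 0.005, 0.47, -0.015, 0, 0], [0, 0.005, 0.495, -0.015, 0, 0], [0, 0.005, 0.503, -0.015, 0, 0], [0, 0.005, 0.503, -0.015, 0, 0], [0, 0.005, 0.503, -0.015, 0, 0]]])

```text
clock: 11.5
tool_pos: [0.5487, -0.072, 0.2756]
eef_rot: [0.707, 0.707, 0.0, 0.0]
contact_force: [0.3, 0.1, -0.3]
opening: 0.007
finger_force: 0.0
```

Run:
```python
from h import *
rel([.550,-.073,.23])
a=snapshot("side")
cv2.imwrite("pics/s2.png",cv2.resize(a["pixels"][150:420,200:500],None,fx=2,fy=2))
```

```text
t 11.5 pos [ 0.549 -0.072  0.276] F [ 0.334  0.085 -0.289] op 0.007 ff 0.0
shift/0.5 [-0.002  0.003  0.091]
turn/0.5 [ 0.001  0.    -0.   ]
```

View pics/s2.png

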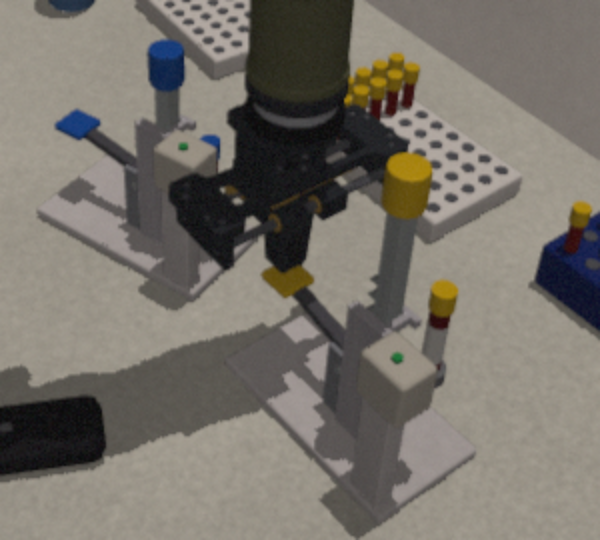

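The fingers are right above the yellow tab at crop (287,275) and clear of both lifts. Press 31 mm and hold.

Emit:
play_rows(rows=[[[0, 0, 0.02, 0, 0, 0], [0, 0, 0.035, 0, 0, 0], [0, 0, 0.05, 0, 0, 0], [0, 0, 0.065, 0, 0, 0], [0, 0, 0.08, 0, 0, 0], [0, 0, 0.092, 0, 0, 0], [0, 0, 0.092, 0, 0, 0], [0, 0, 0.092, 0, 0, 0], [0, 0, 0.092, 0, 0, 0], [0, 0, 0.092, 0, 0, 0], [0, 0, 0.092, 0, 0, 0], [0, 0, 0.092, 0, 0, 0], [0, 0, 0.092, 0, 0, 0], [0, 0, 0.092, 0, 0, 0], [0, 0, 0.092, 0, 0, 0], [0, 0, 0.092, 0, 0, 0], [0, 0, 0.092, 0, 0, 0], [0, 0, 0.092, 0, 0, 0], [0, 0, 0.092, 0, 0, 0], [0, 0, 0.092, 0, 0, 0]]])

```text
clock: 13.22
tool_pos: [0.5487, -0.071, 0.2291]
eef_rot: [0.707, 0.708, 0.001, -0.0]
contact_force: [1.6, 5.5, 3.5]
opening: 0.008
finger_force: 2.8
```

Run:
```python
from h import *
rel([.550,-.073,.23])
a=snapshot("side")
for c,s in blobs(a,(18,120,60)):
    if 320<c[0]<440 and 200<c[1]<345: print(c,s)
```

```text
t 13.22 pos [ 0.549 -0.071  0.229] F [1.587 5.454 3.456] op 0.008 ff 2.82419880037196
shift/0.5 [-0.004  0.003 -0.002]
turn/0.5 [ 0.001 -0.003  0.002]
[398.1 275.5] [387 260  24  32 614]
[342.4 304.2] [330 299  25  12 126]
[416.7 326.1] [410 321  13  15 115]
```

The cap's top edge moved +15 px from its start, and home is predicted at +15, so the lift has sunk home. Hold a little longer, then lift off and draw clear.

Emit:
play_rows(rows=[[[0, 0, 0, 0, 0, 0], [0, 0, 0, 0, 0, 0], [0, 0, 0, 0, 0, 0], [0, 0, 0, 0, 0, 0], [0, 0, 0, 0, 0, 0], [0, 0, 0, 0, 0, 0], [0, 0, -0.02, 0, 0, 0], [0, 0, -0.04, 0, 0, 0], [0, 0, -0.06, 0, 0, 0], [0, 0, -0.09, 0, 0, 0], [0, 0, -0.13, 0, 0, 0], [0, 0, -0.18, 0, 0, 0], [0, 0, -0.25, 0, 0, 0], [0, 0, -0.32, 0, 0, 0], [0, 0, -0.4, 0, 0, 0], [0, 0, -0.45, 0, 0, 0], [0, 0, -0.45, 0, 0, 0], [0, 0, -0.45, 0, 0, 0]]])

```text
clock: 14.77
tool_pos: [0.5478, -0.0734, 0.456]
eef_rot: [0.708, 0.706, 0.0, 0.001]
contact_force: [0.0, 0.4, -0.5]
opening: 0.006
finger_force: 0.0
```

Run:
```python
from h import *
rel([.550,-.073,.23])
a=snapshot("side")
for c,s in blobs(a,(18,120,60)):
    if 320<c[0]<440 and 200<c[1]<345: print(c,s)
for c,s in blobs(a,(100,130,50),(125,255,255)):
    if 220<c[0]<330 and 160<c[1]<260: print('blue',c,s)
```

```text
t 14.77 pos [ 0.548 -0.073  0.456] F [ 0.04   0.382 -0.466] op 0.006 ff 0.0
shift/0.5 [0.002 0.003 0.452]
turn/0.5 [ 0.005  0.003 -0.005]
[398.1 275.6] [387 260  24  32 609]
[342.3 293.4] [330 285  26  18 269]
[416.7 326.1] [410 321  13  15 115]
blue [283. 182.] [275 170  17  25 385]
blue [238.5 212. ] [228 205  22  15 183]
blue [306.  220.4] [301 218   9   9  38]
```

Run:
```python
from h import *
a=snapshot("side");a=snapshot("side");W=a["world_to_cam"]
for c,s in blobs(a,(18,120,60)):
    if 320<c[0]<440 and 200<c[1]<345: print(c,s)
for z in(.210,.212,.226,.242):
    p=a["camera_matrix"]@(W@[.5555,-.188,z,1])[:3];print(z,p[:2]/p[2])
```

```text
[398.1 275.6] [387 260  24  32 607]
[342.3 293.5] [330 285  26  18 272]
[416.7 326.1] [410 321  13  15 115]
0.21 [397.55020103 276.02189099]
0.212 [397.69993398 275.01806003]
0.226 [398.76139615 267.9018668 ]
0.242 [400.00379943 259.5726187 ]
```

```bash
python3 -c "
from plant import *
print(finish_job())"
```

```text
the job is handed in; nothing more can be done
None
```

I pulled the yellow lift up to the 0.064 tooth and left it standing about 5 s with the hand clear. I then held its release tab down until the lift was home (within about 1 mm by camera) and let go. The blue lift never moved, and I handed the job in after about 15 s of the 43 s allowed. The released tab came to rest about 5 px lower in the side view than at the start, probably because the pawl is resting on the rail.

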